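Close up the spice row

TASK

Tidy the spice shelf. Push the two slim jars that stand loose on its open end back against the rear fence; leave the wide tin standing where it is, since it does not pass between the fence and the front rail. Then slide the wooden end stop from the right end of the shelf along the fence until all four slim jars stand upright side by side behind the rail, in one close row with no gaps between the end panel and the stop.

Things in the scene. Friction and masses are not known exactly. Their poses are not given: they have to be found in the camera images.
- rack: Low wooden spice shelf, board 180 mm deep (x) by 490 mm long (y), fixed on the worktop. Origin: centre of its underside, at worktop height; x points away from the robot, y to the left along the shelf, z up. Board top at z = 18 mm. Rear fence: inner face at x = 78 mm over the whole length, top at z = 65 mm. Its right part is open in front.
- end_panel (a point): On the shelf's left end panel: foot of its inner face (shelf y = 233 mm), at board height, in the middle of the channel (shelf x = 53 mm). The panel's top is 71 mm above the board.
- mouth (a point): Right end (shelf y = 60 mm) of the straight channel between fence and front rail, middle, at board height. Channel 50 mm wide, 173 mm long. Rail: two steel wires, inner side at shelf x = 28 mm, top 37 mm above the board; to the right of this point it flares forward to x = 18 mm at y = 40 mm and ends there.
- end_stop (a joint): Slide of the wooden end stop along the rear fence, m: 0 near the shelf's right end, growing to the left (shelf +y). Its jar-side face is at shelf y = value - 220 mm. A plate 46 mm deep (shelf x = 30 to 76 mm), 14 mm thick, 1 to 83 mm above the board; moves with about 2 N and stays where it is left.
- stop_face (a point): Point on the end stop's jar-side (left) face, middle of its depth, 60 mm above the board. The face to push on is 14 mm to the right of it.
- jar_a: Spice jar, cylinder 41 mm across and 105 mm tall, dark cap, 0.11 kg; stands in the channel behind the rail. Origin: centre of its underside.
- jar_b: Spice jar like jar_a, also standing in the channel, nearer its mouth.
- jar_c: Spice jar like jar_a, standing loose on the open part of the board, out of line in front of the fence.
- jar_d: Spice jar like jar_a, also standing loose on the open part of the board, out of line in front of the fence.
- tin: Wide food tin, 75 mm across and 58 mm tall, 0.26 kg, on the open part of the board, in any of the three loose places; too wide for the channel. Origin: centre of its underside.

How it is judged:
By the outcome, as a careful person would: the job done as asked, in the order asked, and still so for the second after the job is handed in, with the robot touching nothing.
It also fails if it takes over 58 s, if anything falls off the work surface, if the arm or the gripper's body presses on something with over 40 N, if the wrist force passes 120 N, or if a joint passes its speed limit or range.

ROBOT

A 6-joint arm with a two-finger parallel gripper is mounted at the origin on a cart in front of the work surface, level with it; the furniture and walls round the work are solid. World frame = base frame: x ahead of the robot, y to its left, z up, the work surface at z = 0. Lengths are in m, angles in degrees, forces in N, time in s.
With the tool pointing down it reaches from about 0.3 to 0.75 m from the base axis. Payload 8.5 kg.
Tool frame: the origin (TCP) lies at the very end of the fingers, on their centre line; the grasp point (between the pads) lies 19 mm behind it; x points along the fingers, y is the direction in which the jaws open and shut, and the axes are right-handed (so a half turn about x gives the same grasp; the last joint's range is limited). The gripper opens to 85 mm and grips with 20 to 120 N. Pads are 22 mm wide; open, the fingers measure 114 mm over their backs; the gripper's body (76 mm by 85 mm) begins 54 mm behind the grasp point. The pads swing forward as they close: fully open they stand 13 mm farther back than shut.
Start: joints at [-82.065, 21.807, 74.336, -0, 83.858, -12.336], TCP at [0.191, -0.516, 0.231] pointing down, gripper open.
Joint ranges: [-178.18, 178.18], [-50.72, 133.34], [12.68, 142.11], [-81.47, 261.47], [9.98, 163.14], [-165.26, 165.26]. Speed limits (degrees/s): [136.94, 136.94, 180, 180, 180, 180].

INTERFACE

Orientations are given as a 3x3 rotation matrix whose columns are the frame's x, y, z axes.
In Python, from rig import sensors, cams, env gives the robot as it stands.
- The arm moves only by the shell command python3 -m crank 'ROWS' [FORCE]. ROWS is a JSON object of lists of equal length, an entry for each row: "hand": the closure in counts, from 0 (fully open) to 255 (shut); "translation": the shift along the tool's x, y, z in m, a list of three; "dr": the turn, a rotation vector about the tool's x, y, z in rad, a list of three. A call has 1 to 5 rows; each row is the pose to reach, as a shift and turn from the pose commanded when the call began, along the tool's axes at that moment; what a row does not reach only later rows make up. A row lasts 1/10 s, in which the tool goes at most 50 mm and 8.59 degrees, less where a joint would pass 70% of its speed; a pose out of reach is approached as far as the arm can. A call with a gripper value outside its range is refused whole. The fingers move at their own pace and stop on an object; FORCE is the grip in N (left out, the last holds). Time passes only in rows, so rows that repeat a pose let the fingers close. It gives the time, the measured TCP pose, the force and the opening at its end, in the units of the state.
- sensors.observe(): the state, without advancing time (a new reading comes with each control period).
- cams.get_image(name): name is "scene" or "side" or "wrist"; returns (picture, depth): 400x640x3 uint8, blue, green, red; 400x640 float32, m along the optical axis (not along the pixel's ray), 0 where there is no reading.
- cams.calibration(name): a dict with "vertical_fov" (degrees; the focal length in pixels is half the picture's height over the tangent of half this angle, whatever the lens; pixels are square), "cx", "cy" (the principal point, pixels), "extrinsics" (4x4, takes a point from camera to world coordinates). Camera axes: x right, y down, z forward; pixel columns grow to the right and rows downward; lengths in m; the calibration is good to about 2 mm. The wrist camera is an equidistant fisheye: a pixel r from the principal point sees the ray r / f radians off the axis. A picture is of the moment at which its call begins: read the wrist's pose just before it. calibration takes no time and is no camera call; for the wrist camera it gives the pose at the moment of the call.
- env.close_job(): hands the job in, once; it reports no verdict.
The state is a dict: "time_s": time; "q": joint angles; "qvel": joint speeds; "joint_efforts": joint torques, N m; "position": TCP position; "tool_rot": TCP orientation; "ft_force": force on the tool from outside, world axes, zero at the start; "wrist_torque": the same for the moment, N m; "grip_width": finger opening in m.
Only numpy, scipy, OpenCV 4.12 (cv2) and the standard library are available. Lean on these libraries where they do the work, as an engineer would, in place of code of your own. Each camera call takes 0.05 s, during which the arm holds its last target. There are 200 camera calls.

## Working session

There is one attempt and no reset: what is moved stays moved. The work goes in short steps, Python scripts to look and compute and a shell command to move; the robot and the scene stay as the last step left them, time stands still between calls to the robot, and variables do not carry over. Pictures are saved under pics/ and viewed, about 8 in all and at most 12, crops included, and the job is handed in when it is done.

```bash
ls; mkdir -p pics
cat > h.py <<'E'
import numpy as np, cv2
from rig import sensors, cams, env
def grab(n,name=None):
    c=cams.calibration(n); im,d=cams.get_image(n)
    if name: cv2.imwrite('pics/'+name,im)
    return im,d,c
def f_(c): return 200/np.tan(np.radians(c['vertical_fov'])/2)
def cloud(d,c):  # pinhole cams -> world points
    f=f_(c); v,u=np.mgrid[:400,:640]
    P=np.stack([(u-c['cx'])/f*d,(v-c['cy'])/f*d,d,np.ones_like(d)],-1)
    return (P@np.array(c['extrinsics']).T)[...,:3]
def plane(u,v,c,z):
    E=np.array(c['extrinsics']);f=f_(c)
    r=E[:3,:3]@np.array([(u-c['cx'])/f,(v-c['cy'])/f,1]);return E[:3,3]+r*(z-E[2,3])/r[2]
E
python3 - <<'E'
from h import *
for n in('scene','side'):
    im,d,c=grab(n,n+'0.png');np.savez(n+'0.npz',im=im,d=d,E=c['extrinsics'])
    print(n,c)
s=sensors.observe();print(s)
E
```

```text
pics
scene {'vertical_fov': 44.484308877143214, 'cx': 316.67277119714925, 'cy': 199.22132226932519, 'extrinsics': array([[ 0.8651278 , -0.23105167,  0.44516179,  0.0926379 ],
       [-0.50154252, -0.39322736,  0.77060194, -0.76164723],
       [-0.00299907, -0.88993672, -0.45607416,  0.58004311],
       [ 0.        ,  0.        ,  0.        ,  1.        ]])}
side {'vertical_fov': 42.00877928576624, 'cx': 317.8802257402656, 'cy': 208.10234165013316, 'extrinsics': array([[ 0.94906156, -0.14075808,  0.28190303,  0.26267796],
       [-0.31436588, -0.48364155,  0.81686287, -0.85540017],
       [ 0.02135996, -0.86387384, -0.50325514,  0.66669429],
       [ 0.        ,  0.        ,  0.        ,  1.        ]])}
{'time_s': 0.1, 'q': array([-8.20634943e+01,  2.18388933e+01,  7.43792424e+01,  5.94400246e-04,
        8.38586520e+01, -1.23368889e+01]), 'qvel': array([ 0.01570651,  0.05840017, -0.11560422, -0.08458737, -0.09840932,
        0.03782337]), 'joint_efforts': array([ 3.88945104e-03, -4.49220443e+01, -2.31655651e+01, -2.83450372e-04,
        3.68649504e-03,  2.30987816e-06]), 'position': array([ 0.1905286 , -0.5156667 ,  0.23076387]), 'tool_rot': array([[-1.74832735e-04,  3.46498942e-01, -9.38050346e-01],
       [ 1.32878521e-03, -9.38049452e-01, -3.46498860e-01],
       [-9.99999102e-01, -1.30704677e-03, -2.96420917e-04]]), 'ft_force': array([-0.17155406,  0.05125091, -0.81146637]), 'wrist_torque': array([-0.07857619, -0.00661632,  0.00788064]), 'grip_width': 0.08560382871890594}
```

View pics/scene0.png

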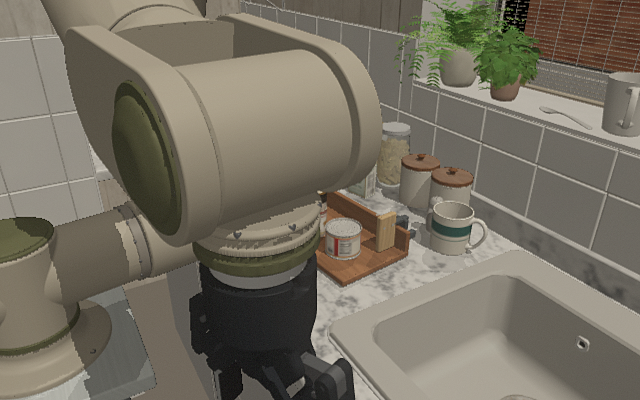

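View pics/side0.png

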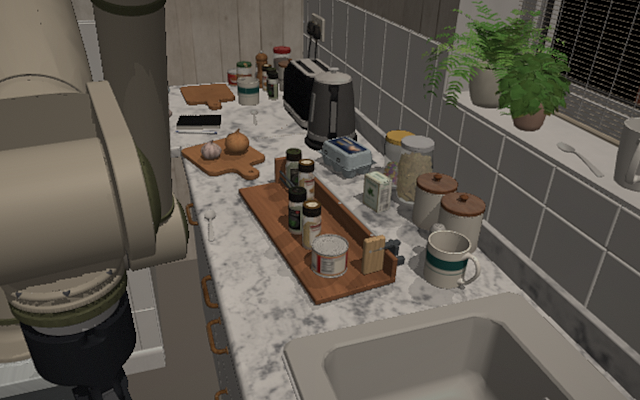

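The side view shows the shelf: end stop at about (373,255), tin at (329,257), loose jars at (311,222) and (297,210), and channel jars near (306,178) and (293,165). The arm blocks most of the scene view.

Run:
```python
from h import *
z=np.load('side0.npz');im,d=z['im'],z['d'];c=cams.calibration('side')
P=cloud(d,c)
m=(abs(P[...,2]-0.018)<.006)&(d>0)
hsv=cv2.cvtColor(im,cv2.COLOR_BGR2HSV)
br=(hsv[...,0]<14)&(hsv[...,1]>90)&m
br=br.copy();br[:,:230]=0;br[:160]=0;br[320:]=0
br=cv2.morphologyEx(br.astype(np.uint8),cv2.MORPH_OPEN,np.ones((3,3)))
n,l,st,_=cv2.connectedComponentsWithStats(br);print(st[1:])
pts=P[br>0];print(len(pts),pts.min(0),pts.max(0),np.median(pts,0))
print('corners by plane', [plane(u,v,c,.018).round(4) for u,v in((317,298),(239,190),(394,272))])
big=cv2.resize(im[130:310,225:415],None,fx=3.15,fy=3.15,interpolation=cv2.INTER_CUBIC);cv2.imwrite('pics/c1.png',big)
# heights map
for v,u in((165,293),(178,306),(210,297),(222,311),(245,329)): print(u,v,P[v,u].round(3))
# high points clusters: tops at .118-.128 
for lo,hi in((.112,.130),(.070,.082),(.09,.106)):
    t=(P[...,2]>lo)&(P[...,2]<hi)&(d>0);t[:,:230]=0;t[:,420:]=0;t[:130]=0;t[320:]=0
    n,l,st,ce=cv2.connectedComponentsWithStats(t.astype(np.uint8))
    for i in range(1,n):
        if st[i,4]>25:q=P[l==i];print(lo,st[i],q.mean(0).round(4),q.min(0).round(3),q.max(0).round(3))
```

```text
[[ 230  160   29   17  292]
 [ 239  181  154  121 5403]
 [ 314  196    3    4   12]]
5707 [ 0.4569999  -0.13126731  0.01200871] [0.68395491 0.54228462 0.02398422] [0.5337201  0.07140401 0.01654817]
corners by plane [array([ 0.5172, -0.1256,  0.018 ]), array([0.4575, 0.3444, 0.018 ]), array([ 0.6943, -0.0938,  0.018 ])]
293 165 [0.593 0.304 0.091]
306 178 [0.605 0.233 0.087]
297 210 [0.542 0.096 0.083]
311 222 [0.554 0.03  0.09 ]
329 245 [ 0.571 -0.038  0.072]
0.112 [384 140  17  12 101] [0.8573 0.2825 0.1199] [0.846 0.261 0.112] [0.876 0.319 0.13 ]
0.112 [286 148  15  10 128] [0.5961 0.3164 0.1197] [0.577 0.298 0.112] [0.619 0.347 0.125]
0.112 [398 155  22  15 160] [0.8515 0.1776 0.1209] [0.837 0.154 0.112] [0.874 0.22  0.13 ]
0.112 [298 159  16  11 138] [0.6074 0.2449 0.1201] [0.589 0.226 0.112] [0.63  0.271 0.124]
0.112 [288 187  18  13 187] [0.546 0.11  0.12 ] [0.527 0.094 0.112] [0.567 0.135 0.125]
0.112 [302 200  19  14 213] [0.5576 0.0434 0.1199] [0.539 0.027 0.112] [0.58  0.069 0.124]
0.07 [328 130  12   6  28] [0.7763 0.519  0.0754] [0.762 0.508 0.07 ] [0.808 0.544 0.082]
0.0
[... 1120 characters left out ...]
0.0805  0.0766] [ 0.625 -0.09   0.07 ] [ 0.708 -0.058  0.082]
0.09 [384 148  15  11  79] [0.8552 0.2819 0.0983] [0.846 0.261 0.09 ] [0.869 0.312 0.106]
0.09 [286 157  16   9  77] [0.5928 0.3081 0.0984] [0.578 0.299 0.091] [0.618 0.328 0.106]
0.09 [397 162  23  16 144] [0.8513 0.1751 0.0982] [0.834 0.154 0.09 ] [0.875 0.221 0.106]
0.09 [298 169  16  10  96] [0.6053 0.237  0.0971] [0.59  0.228 0.09 ] [0.627 0.255 0.106]
0.09 [288 198  18  10  99] [0.541  0.103  0.0983] [0.528 0.095 0.09 ] [0.564 0.121 0.106]
0.09 [302 213  19  10 118] [0.5551 0.0351 0.0972] [0.539 0.027 0.09 ] [0.579 0.058 0.105]
0.09 [363 235  22  12 162] [ 0.6474 -0.0816  0.0971] [ 0.625 -0.089  0.09 ] [ 0.671 -0.07   0.102]
```

View pics/c1.png

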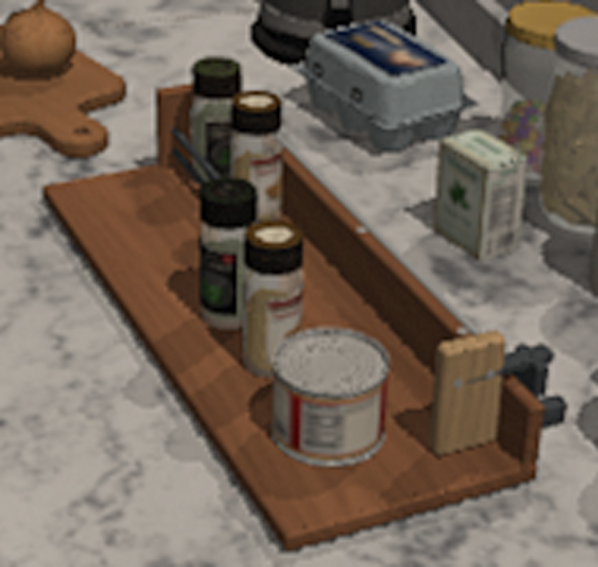

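Run:
```python
from h import *
z=np.load('side0.npz');im,d=z['im'],z['d'];c=cams.calibration('side')
P=cloud(d,c);hsv=cv2.cvtColor(im,cv2.COLOR_BGR2HSV)
base=(hsv[...,0]<14)&(hsv[...,1]>90)&(d>0)&(P[...,0]>.44)&(P[...,0]<.72)&(P[...,1]>-.15)&(P[...,1]<.4)
b=base&(abs(P[...,2]-.018)<.006); f=base&(P[...,2]>.03)&(P[...,2]<.058)
ey=np.array([-.14,.99])
q=P[f][:,:2]
# fence: robust line
for k in range(4):
    L=cv2.fitLine(q.astype(np.float32),cv2.DIST_HUBER,0,.001,.001).ravel()
    n=np.array([-L[3-2],L[0]]);n=np.array([-L[1],L[0]]);r=(q-L[2:])@n;q=q[abs(r)<[.02,.01,.006,.006][k]]
print('fence',L,np.degrees(np.arctan2(-L[0]*np.sign(L[1]),abs(L[1]))),len(q),q.min(0),q.max(0))
# front edge: leftmost brown px per row
pts=[]
for v in range(195,295):
    u=np.where(b[v])[0]
    if len(u)>5: pts.append(plane(u[0]-.5,v,c,.018)[:2])
pts=np.array(pts,np.float32)
L2=cv2.fitLine(pts,cv2.DIST_HUBER,0,.001,.001).ravel();print('front',L2,np.degrees(np.arctan2(-L2[0]*np.sign(L2[1]),abs(L2[1]))))
# right edge: bottom brown per col
pts=[]
for u in range(322,390):
    v=np.where(b[:,u])[0]
    if len(v)>3: pts.append(plane(u,v[-1]+.5,c,.018)[:2])
pts=np.array(pts,np.float32)
L3=cv2.fitLine(pts,cv2.DIST_HUBER,0,.001,.001).ravel();print('right',L3,np.degrees(np.arctan2(L3[1],L3[0])))
n=np.array([-L[1],L[0]]);n*=np.sign(n[0]);print('front->fence',(L[2:]-L2[2:])@n, 'expect .168')
```

```text
fence [ 0.11665753 -0.9931722   0.6525241   0.11615784] 6.6992373 668 [ 0.63511153 -0.11195861] [0.68497486 0.25841199]
front [ 0.11647023 -0.99319416  0.48422828  0.08295737] 6.6884327
right [ 0.99264354  0.12107378  0.62377256 -0.12301652] 6.954077
front->fence 0.17101982 expect .168
```

```bash
cat >> h.py <<'E'
from scipy.spatial.transform import Rotation as Ro
Y=np.radians(6.75);ex=np.array([np.cos(Y),np.sin(Y),0]);ey=np.array([-np.sin(Y),np.cos(Y),0]);ez=np.array([0,0,1.])
A=np.array([ [.4842,.0830],[.6525,.1162],[.6238,-.1230]])
xo=np.mean([A[0]@ex[:2]+.09,A[1]@ex[:2]-.078]);yo=A[2]@ey[:2]+.245
O=xo*ex+yo*ey
def s2w(p): return O+p[0]*ex+p[1]*ey+p[2]*ez
def w2s(p): q=np.asarray(p)-O; return np.stack([q@ex,q@ey,q[...,2]],-1)
def Rt(t): # tool tilted t deg: x down/forward, y=-ey
    t=np.radians(t);x=np.sin(t)*ex-np.cos(t)*ez;y=-ey;return np.stack([x,y,np.cross(x,y)],1)
def go(p,t): # rows for target shelf point p, tilt t
    s=sensors.observe();R=np.array(s['tool_rot']);w=s2w(p)
    print('at',w2s(s['position']).round(4),'->',np.round(p,4),'world',w.round(3),'trans',(R.T@(w-s['position'])).round(3),'dr',Ro.from_matrix(R.T@Rt(t)).as_rotvec().round(3))
def tops(P,d,lim=(-.1,.09,-.25,.25)):
    S=w2s(P);ok=(d>0)&(S[...,0]>lim[0])&(S[...,0]<lim[1])&(S[...,1]>lim[2])&(S[...,1]<lim[3])
    for nm,lo,hi in(('jar',.120,.13),('tin',.0735,.08),('stop',.097,.105)):
        t=(ok&(S[...,2]>lo)&(S[...,2]<hi)).astype(np.uint8)
        n,l,st,ce=cv2.connectedComponentsWithStats(t)
        for i in range(1,n):
            if st[i,4]>25:
                q=S[l==i];print(nm,st[i,4],'bbox mid',((q.min(0)+q.max(0))/2).round(4),'mean',q.mean(0).round(4),'size',np.ptp(q,axis=0).round(3))
E
python3 - <<'E'
from h import *
print('O',O)
z=np.load('side0.npz');c=cams.calibration('side');P=cloud(z['d'],c);tops(P,z['d'])
S=w2s(P)
for u,v in((445,255),(392,250),(470,235),(440,232),(392,244)):print(u,v,S[v,u].round(3))
go((-.10,.05,.25),0)
E
```

```text
O [0.57226026 0.11760995 0.        ]
jar 80 bbox mid [0.0487 0.2002 0.1223] mean [0.0485 0.1984 0.1218] size [0.037 0.04  0.005]
jar 90 bbox mid [0.0535 0.1253 0.1221] mean [0.0524 0.1261 0.1219] size [0.04  0.045 0.004]
jar 123 bbox mid [-0.0248  0.0007  0.1223] mean [-0.0257 -0.0006  0.122 ] size [0.039 0.04  0.005]
jar 142 bbox mid [-0.0211 -0.0672  0.1223] mean [-0.021  -0.0684  0.1218] size [0.041 0.04  0.004]
tin 29 bbox mid [0.0288 0.2405 0.0767] mean [0.0277 0.2398 0.0771] size [0.032 0.012 0.006]
tin 28 bbox mid [0.0408 0.1921 0.077 ] mean [0.0375 0.1884 0.0771] size [0.021 0.033 0.006]
tin 36 bbox mid [0.0505 0.1191 0.0767] mean [0.0466 0.1149 0.0765] size [0.035 0.024 0.006]
tin 43 bbox mid [-0.0337 -0.008   0.0767] mean [-0.0362 -0.0114  0.077 ] size [0.023 0.025 0.006]
tin 50 bbox mid [-0.0232 -0.0769  0.0767] mean [-0.0266 -0.0818  0.0767] size [0.036 0.025 0.006]
tin 75 bbox mid [ 0.0643 -0.2055  0.0769] mean [ 0.0671 -0.2088  0.0771] size [0.051 0.016 0.006]
stop 33 bbox mid [0.049  0.1874 0.1011] mean [0.0447 0.1857 0.1018] size [0.041 0.017 0.008]
stop 40 bbox mid [0.0508 0.12   0.101 ] mean [0.0475 0.1138 0.101 ] size [0.033 0.028 0.008]
stop 42 bbox mid [-0.0274 -0.0071  0.1008] mean [-0.0307 -0.011   0.1009] size [0.035 0.023 0.008]
stop 45 bbox mid [-0.0231 -0.075   0.1011] mean [-0.0261 -0.0811  0.1011] size [0.035 0.026 0.008]
stop 93 bbox mid [ 0.052  -0.2046  0.0995] mean [ 0.0522 -0.2052  0.0996] size [0.045 0.015 0.005]
445 255 [ 0.164 -0.289  0.084]
392 250 [ 0.098 -0.206  0.061]
470 235 [ 0.291 -0.217  0.054]
440 232 [ 0.202 -0.222  0.087]
392 244 [ 0.095 -0.209  0.078]
at [-0.4535 -0.584   0.2308] -> [-0.1   0.05  0.25] world [0.467 0.156 0.25 ] trans [-0.018 -0.534 -0.492] dr [ 0.236 -0.     0.001]
```

```bash
python3 -m crank '{"hand":[180,180,180,180,180],"translation":[[-0.02,-0.035,-0.035],[-0.02,-0.07,-0.07],[-0.02,-0.1,-0.1],[-0.02,-0.135,-0.135],[-0.02,-0.165,-0.165]],"dr":[[0.05,0,0],[0.1,0,0],[0.15,0,0],[0.2,0,0],[0.236,0,0]]}' 20; python3 -c "
from h import *
go((-.1,0,.25),0)"
```

```text
time_s: 0.6
position: [0.2885, -0.3017, 0.2512]
tool_rot: [[-0.0, 0.116, -0.993], [0.001, -0.993, -0.116], [-1.0, -0.001, -0.0]]
ft_force: [0.7, -0.1, 0.6]
grip_width: 0.025
at [-0.331  -0.383   0.2512] -> [-0.1   0.    0.25] world [0.473 0.106 0.25 ] trans [ 0.001 -0.383 -0.23 ] dr [-0.002 -0.     0.001]
```

```bash
python3 -m crank '{"hand":[180,180,180,180,180],"translation":[[0,-0.04,-0.023],[0,-0.08,-0.046],[0,-0.12,-0.069],[0,-0.16,-0.092],[0,-0.2,-0.115]],"dr":[[0,0,0],[0,0,0],[0,0,0],[0,0,0],[0,0,0]]}'; python3 -m crank '{"hand":[180,180,180,180,180],"translation":[[0,-0.04,-0.023],[0,-0.08,-0.046],[0,-0.12,-0.069],[0,-0.16,-0.092],[0,-0.183,-0.115]],"dr":[[0,0,0],[0,0,0],[0,0,0],[0,0,0],[0,0,0]]}'
python3 - <<'E'
from h import *
go((-.10,0,.25),30);go((-.085,0,.15),30)
im,d,c=grab('side','s2.png');print('side');tops(cloud(d,c),d)
im,d,c=grab('scene','sc2.png');print('scene');tops(cloud(d,c),d)
E
```

```text
time_s: 1.1
position: [0.3791, -0.09, 0.2513]
tool_rot: [[-0.0, 0.117, -0.993], [-0.0, -0.993, -0.117], [-1.0, 0.0, 0.0]]
ft_force: [-0.4, -1.1, -0.1]
grip_width: 0.0248
time_s: 1.6
position: [0.4715, 0.1063, 0.2512]
tool_rot: [[-0.001, 0.12, -0.993], [0.0, -0.993, -0.12], [-1.0, -0.0, 0.001]]
ft_force: [0.4, -0.6, 0.2]
grip_width: 0.0252
at [-0.1014  0.0006  0.2512] -> [-0.1   0.    0.25] world [0.473 0.106 0.25 ] trans [ 0.001  0.001 -0.001] dr [0.002 0.524 0.001]
at [-0.1014  0.0006  0.2512] -> [-0.085  0.     0.15 ] world [0.488 0.108 0.15 ] trans [ 0.101  0.001 -0.016] dr [0.002 0.524 0.001]
side
jar 75 bbox mid [0.0499 0.1995 0.1222] mean [0.0491 0.1995 0.1216] size [0.04  0.039 0.004]
jar 90 bbox mid [0.0515 0.1263 0.1221] mean [0.0516 0.1262 0.1218] size [0.038 0.043 0.004]
jar 122 bbox mid [-0.0248  0.0004  0.1221] mean [-0.0253 -0.0003  0.122 ] size [0.039 0.044 0.004]
jar 138 bbox mid [-0.0211 -0.0686  0.1224] mean [-0.0213 -0.0684  0.122 ] size [0.039 0.04  0.005]
tin 26 bbox mid [0.0407 0.1937 0.0766] mean [0.0388 0.1881 0.0766] size [0.022 0.035 0.006]
tin 39 bbox mid [
[... 1590 characters left out ...]
e [0.036 0.028 0.006]
tin 50 bbox mid [-0.023  -0.0746  0.0769] mean [-0.0276 -0.0806  0.0769] size [0.035 0.03  0.006]
tin 73 bbox mid [ 0.06   -0.2055  0.0768] mean [ 0.0582 -0.2091  0.0767] size [0.059 0.015 0.006]
stop 37 bbox mid [0.0484 0.1911 0.101 ] mean [0.0431 0.1867 0.1017] size [0.037 0.029 0.008]
stop 35 bbox mid [0.0496 0.1213 0.1017] mean [0.0453 0.1153 0.1016] size [0.033 0.03  0.006]
stop 50 bbox mid [-0.0253 -0.0075  0.1009] mean [-0.031  -0.0116  0.1013] size [0.036 0.025 0.008]
stop 52 bbox mid [-0.0227 -0.075   0.1011] mean [-0.0281 -0.0796  0.102 ] size [0.035 0.027 0.007]
stop 63 bbox mid [ 0.0546 -0.2056  0.0988] mean [ 0.0536 -0.2054  0.0986] size [0.045 0.016 0.004]
```

View pics/sc2.png

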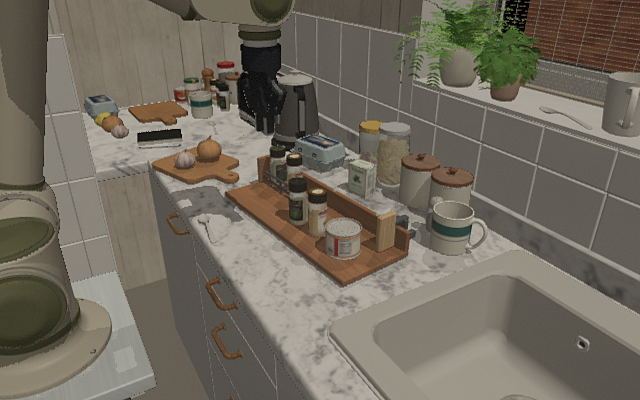

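```bash
python3 -m crank '{"hand":[180,180,180,180,180],"translation":[[0.02,0,0],[0.04,0,0],[0.06,0,0.005],[0.08,0,0.01],[0.1,0,0.01]],"dr":[[0,0.13,0],[0,0.26,0],[0,0.39,0],[0,0.524,0],[0,0.524,0]]}'
python3 - <<'E'
from h import *
go((-.09,0,.043),30);go((-.075,0,.043),30)
E
```

```text
time_s: 2.2
position: [0.4592, 0.1015, 0.1507]
tool_rot: [[0.499, 0.116, -0.859], [0.057, -0.993, -0.101], [-0.865, 0.001, -0.502]]
ft_force: [0.5, 0.1, -0.2]
grip_width: 0.0251
at [-0.1142 -0.0027  0.1507] -> [-0.09   0.     0.043] world [0.483 0.107 0.043] trans [ 0.105 -0.003  0.033] dr [-0.001 -0.003 -0.002]
at [-0.1142 -0.0027  0.1507] -> [-0.075  0.     0.043] world [0.498 0.109 0.043] trans [ 0.113 -0.003  0.02 ] dr [-0.001 -0.003 -0.002]
```

```bash
python3 -m crank '{"hand":[180,180,180,180],"translation":[[0.035,-0.002,0.011],[0.07,-0.003,0.022],[0.105,-0.003,0.033],[0.105,-0.003,0.033]],"dr":[[0,0,0],[0,0,0],[0,0,0],[0,0,0]]}'
python3 - <<'E'
from h import *
go((-.04,0,.043),30);go((.02,0,.043),30)
E
```

```text
time_s: 2.6
position: [0.4876, 0.1058, 0.0486]
tool_rot: [[0.482, 0.12, -0.868], [0.065, -0.993, -0.101], [-0.874, -0.008, -0.486]]
ft_force: [0.1, -0.2, -0.5]
grip_width: 0.0252
at [-0.0855 -0.0018  0.0486] -> [-0.04   0.     0.043] world [0.533 0.113 0.043] trans [ 0.027 -0.002 -0.037] dr [-0.002  0.016  0.008]
at [-0.0855 -0.0018  0.0486] -> [0.02  0.    0.043] world [0.592 0.12  0.043] trans [ 0.056 -0.002 -0.089] dr [-0.002  0.016  0.008]
```

```bash
python3 -m crank '{"hand":[180,180,180,180,180],"translation":[[0.004,-0.001,-0.007],[0.008,-0.001,-0.014],[0.012,-0.001,-0.021],[0.016,-0.001,-0.028],[0.02,-0.001,-0.035]],"dr":[[0,0,0],[0,0,0],[0,0,0],[0,0,0],[0,0,0]]}';python3 -m crank '{"hand":[180,180,180,180,180],"translation":[[0.003,0,-0.005],[0.006,0,-0.010],[0.009,0,-0.015],[0.012,0,-0.02],[0.015,0,-0.026]],"dr":[[0,0,0],[0,0,0],[0,0,0],[0,0,0],[0,0,0]]}'
python3 - <<'E'
from h import *
go((.02,0,.043),30)
im,d,c=grab('side');tops(cloud(d,c),d)
cv2.imwrite('pics/s3.png',cv2.resize(im[130:310,225:415],None,fx=3.15,fy=3.15,interpolation=cv2.INTER_CUBIC))
E
```

```text
time_s: 3.1
position: [0.5286, 0.1115, 0.0533]
tool_rot: [[0.491, 0.12, -0.863], [0.063, -0.993, -0.102], [-0.869, -0.004, -0.495]]
ft_force: [-1.1, 0.1, 1.2]
grip_width: 0.0254
time_s: 3.6
position: [0.5583, 0.1158, 0.0511]
tool_rot: [[0.488, 0.121, -0.865], [0.064, -0.993, -0.102], [-0.871, -0.006, -0.492]]
ft_force: [-2.0, 0.8, 0.9]
grip_width: 0.0254
at [-0.014  -0.0002  0.0511] -> [0.02  0.    0.043] world [0.592 0.12  0.043] trans [ 0.024 -0.    -0.026] dr [-0.     0.009  0.007]
jar 83 bbox mid [0.0485 0.1992 0.122 ] mean [0.0485 0.1977 0.1219] size [0.038 0.039 0.004]
jar 89 bbox mid [0.0529 0.1283 0.1224] mean [0.0526 0.1261 0.122 ] size [0.04  0.037 0.004]
jar 125 bbox mid [ 0.0069 -0.0013  0.122 ] mean [ 0.0066 -0.0018  0.1217] size [0.038 0.042 0.004]
jar 140 bbox mid [-0.0204 -0.0672  0.1224] mean [-0.0211 -0.0689  0.1218] size [0.039 0.042 0.005]
jar 41 bbox mid [-0.0597 -0.0623  0.1251] mean [-0.0615 -0.0623  0.1258] size [0.03  0.011 0.01 ]
tin 33 bbox mid [0.0497 0.119  0.0767] mean [0.0476 0.1136 0.0768] size [0.035 0.027 0.006]
tin 55 bbox mid [-0.0225 -0.0764  0.0768] mean [-0.0277 -0.0809  0.0766] size [0.036 0.025 0.006]
tin 85 bbox mid [ 0.06   -0.205   0.0767] mean [ 0.062  -0.2085  0.077 ] size [0.06  0.016 0.006]
stop 31 bbox mid [0.0493 0.1916 0.101 ] mean [0.0432 0.1876 0.1011] size [0.039 0.026 0.008]
stop 40 bbox mid [0.0504 0.1169 0.101 ] mean [0.047  0.114  0.1014] size [0.035 0.024 0.008]
stop 47 bbox mid [-0.0233 -0.0768  0.101 ] mean [-0.0265 -0.0813  0.1014] size [0.035 0.024 0.008]
stop 96 bbox mid [ 0.0531 -0.2049  0.0997] mean [ 0.0528 -0.2054  0.0996] size [0.044 0.016 0.005]
```

View pics/s3.png

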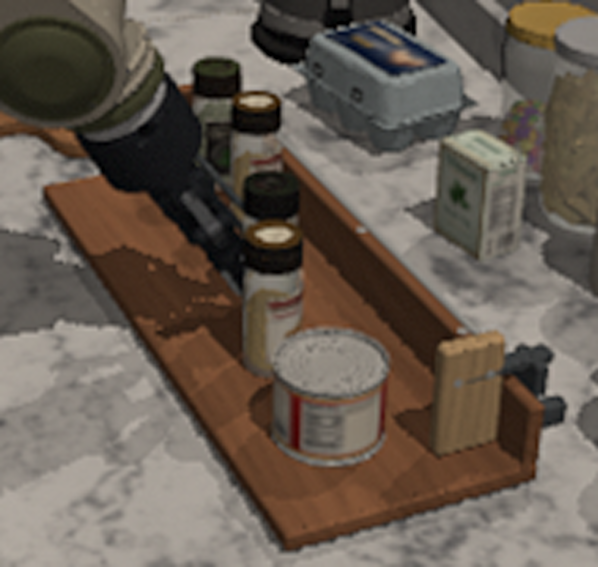

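The jar is upright and sliding in front of the fingers, about halfway there, and the other items are unmoved. I'll keep pushing.

```bash
python3 -m crank '{"hand":[180,180,180,180,180],"translation":[[0.005,0,-0.007],[0.01,0,-0.014],[0.015,0,-0.021],[0.018,0,-0.027],[0.022,0,-0.033]],"dr":[[0,0,0],[0,0,0],[0,0,0],[0,0,0],[0,0,0]]}';python3 - <<'E'
from h import *
go((.0365,0,.045),30)
im,d,c=grab('side');tops(cloud(d,c),d,(-.05,.09,-.1,.1))
E
```

```text
time_s: 4.15
position: [0.5979, 0.1207, 0.048]
tool_rot: [[0.488, 0.121, -0.865], [0.065, -0.993, -0.102], [-0.871, -0.006, -0.492]]
ft_force: [-1.6, 0.2, 1.3]
grip_width: 0.0253
at [0.0258 0.     0.048 ] -> [0.0365 0.     0.045 ] world [0.609 0.122 0.045] trans [ 0.008  0.    -0.008] dr [0.    0.009 0.007]
jar 116 bbox mid [0.046  0.0007 0.1223] mean [ 0.0463 -0.0015  0.1218] size [0.038 0.042 0.004]
jar 33 bbox mid [-0.0333 -0.0261  0.125 ] mean [-0.0352 -0.0236  0.1248] size [0.02  0.035 0.009]
jar 182 bbox mid [-0.0094 -0.0775  0.125 ] mean [-0.009  -0.0776  0.1241] size [0.052 0.041 0.01 ]
tin 49 bbox mid [-0.0167 -0.0819  0.0769] mean [-0.0201 -0.0872  0.0766] size [0.028 0.031 0.006]
stop 44 bbox mid [ 0.0441 -0.007   0.101 ] mean [ 0.04   -0.0135  0.1017] size [0.035 0.028 0.008]
stop 60 bbox mid [-0.0094 -0.0814  0.1011] mean [-0.0148 -0.088   0.1005] size [0.037 0.036 0.008]
```

Run:
```python
from h import *
im,d,c=grab('side');im2,_,_=grab('scene')
a=cv2.resize(im[130:310,230:410],(400,400),interpolation=cv2.INTER_CUBIC);b=cv2.resize(im2[130:290,220:380],(400,400),interpolation=cv2.INTER_CUBIC)
cv2.imwrite('pics/s4.png',np.hstack([a,b]))
```

```text
(no output)
```

View pics/s4.png

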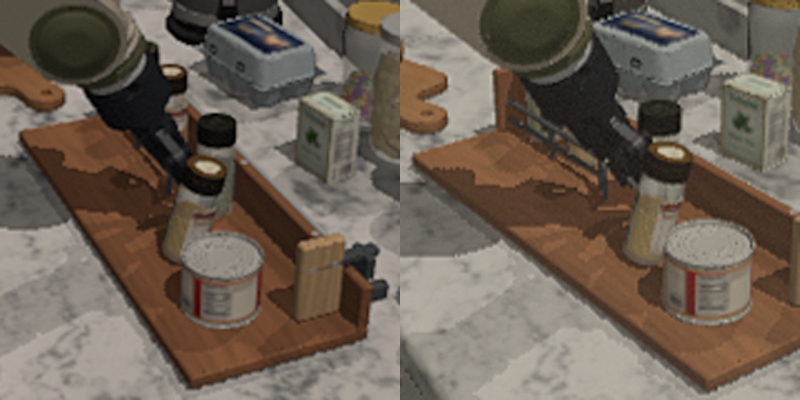

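The view shows the loose jar d, beside the tin, leaning about 7°. A gripper link touches its cap. I'll back off gently so it can settle.

```bash
python3 -m crank '{"hand":[180,180,180,180,180],"translation":[[-0.002,-0.001,0.004],[-0.006,-0.002,0.011],[-0.011,-0.002,0.019],[-0.016,-0.002,0.027],[-0.021,-0.002,0.036]],"dr":[[0,0,0],[0,0,0],[0,0,0],[0,0,0],[0,0,0]]}';python3 -m crank '{"hand":[180,220,255,255],"translation":[[-0.005,0,0.009],[-0.01,0,0.018],[-0.015,0,0.026],[-0.015,0,0.026]],"dr":[[0,0,0],[0,0,0],[0,0,0],[0,0,0]]}'
python3 - <<'E'
from h import *
go((-.04,.006,.045),30)
for n in('side','scene'):
    im,d,c=grab(n);print(n);tops(cloud(d,c),d,(-.05,.09,-.12,.22))
E
```

```text
time_s: 4.8
position: [0.5546, 0.1174, 0.0489]
tool_rot: [[0.488, 0.121, -0.865], [0.065, -0.993, -0.102], [-0.871, -0.006, -0.492]]
ft_force: [0.1, 0.2, -0.4]
grip_width: 0.0253
time_s: 5.2
position: [0.5243, 0.1138, 0.049]
tool_rot: [[0.487, 0.121, -0.865], [0.065, -0.993, -0.102], [-0.871, -0.006, -0.491]]
ft_force: [-0.3, 0.6, 0.3]
grip_width: 0.0002
at [-0.0481  0.0019  0.049 ] -> [-0.04   0.006  0.045] world [0.532 0.119 0.045] trans [ 0.007 -0.004 -0.005] dr [-0.     0.011  0.007]
side
jar 76 bbox mid [0.0496 0.198  0.1224] mean [0.0486 0.1978 0.1219] size [0.04  0.043 0.005]
jar 88 bbox mid [0.0521 0.1272 0.1227] mean [0.0526 0.1258 0.1219] size [0.038 0.042 0.005]
jar 121 bbox mid [ 0.0475 -0.001   0.1222] mean [ 0.0473 -0.001   0.1218] size [0.04  0.044 0.004]
jar 149 bbox mid [-0.0216 -0.0729  0.1225] mean [-0.0216 -0.0724  0.1222] size [0.038 0.039 0.005]
tin 26 bbox mid [0.0412 0.1939 0.0767] mean [0.038  0.1889 0.0765] size [0.024 0.028 0.006]
tin 38 bbox mid [0.0498 0.1165 0.0767] mean [0.0456 0.1144 0.0764] size [0.036 0.021 0.006]
tin 37 bbox mid [ 0.0488 -0.0148  0.
[... 804 characters left out ...]
9] size [0.036 0.035 0.002]
jar 100 bbox mid [-0.0199 -0.066   0.1218] mean [-0.021  -0.0676  0.1213] size [0.038 0.035 0.004]
tin 41 bbox mid [0.0511 0.1215 0.0767] mean [0.0452 0.1157 0.0767] size [0.039 0.034 0.006]
tin 52 bbox mid [-0.0246 -0.0747  0.0767] mean [-0.0291 -0.0788  0.0769] size [0.031 0.025 0.006]
stop 33 bbox mid [0.0501 0.1882 0.1008] mean [0.0446 0.185  0.1017] size [0.037 0.022 0.007]
stop 40 bbox mid [0.0499 0.1206 0.1009] mean [0.0456 0.115  0.1014] size [0.034 0.028 0.008]
stop 41 bbox mid [ 0.0435 -0.0078  0.1011] mean [ 0.0391 -0.013   0.102 ] size [0.031 0.027 0.008]
stop 51 bbox mid [-0.0238 -0.0713  0.1009] mean [-0.029  -0.0765  0.1013] size [0.032 0.03  0.007]
```

```bash
python3 -m crank '{"hand":[255,255,255,255,255],"translation":[[0.008,-0.006,-0.014],[0.018,-0.006,-0.028],[0.028,-0.006,-0.044],[0.033,-0.006,-0.052],[0.037,-0.006,-0.059]],"dr":[[0,0,0],[0,0,0],[0,0,0],[0,0,0],[0,0,0]]}';python3 - <<'E'
from h import *
go((.035,.008,.045),30)
im,d,c=grab('side');tops(cloud(d,c),d,(-.05,.09,-.12,.1))
E
```

```text
time_s: 5.8
position: [0.5946, 0.1284, 0.0456]
tool_rot: [[0.487, 0.121, -0.865], [0.065, -0.993, -0.102], [-0.871, -0.006, -0.492]]
ft_force: [-0.5, 0.2, 0.3]
grip_width: 0.0001
at [0.0234 0.0081 0.0456] -> [0.035 0.008 0.045] world [0.606 0.13  0.045] trans [ 0.006  0.    -0.01 ] dr [0.    0.01  0.007]
jar 122 bbox mid [ 0.0492 -0.0006  0.1224] mean [ 0.0487 -0.0017  0.1218] size [0.039 0.044 0.005]
jar 253 bbox mid [-0.0241 -0.0388  0.1249] mean [-0.0242 -0.0594  0.1238] size [0.046 0.111 0.01 ]
tin 27 bbox mid [ 0.0484 -0.014   0.0766] mean [ 0.0465 -0.0174  0.0767] size [0.03  0.015 0.006]
tin 47 bbox mid [-0.022  -0.0798  0.0767] mean [-0.0264 -0.0846  0.0766] size [0.036 0.025 0.006]
stop 42 bbox mid [ 0.0479 -0.0052  0.1011] mean [ 0.042  -0.0117  0.1017] size [0.038 0.032 0.008]
stop 45 bbox mid [-0.0202 -0.0831  0.101 ] mean [-0.0256 -0.0865  0.1016] size [0.039 0.023 0.008]
```

```bash
python3 -m crank '{"hand":[255,255,255],"translation":[[0.002,0,-0.004],[0.004,0,-0.007],[0.005,0,-0.009]],"dr":[[0,0,0],[0,0,0],[0,0,0]]}';python3 - <<'E'
from h import *
im,d,c=grab('side');tops(cloud(d,c),d,(-.05,.09,-.12,.1));print(sensors.observe()['ft_force'])
E
```

```text
time_s: 6.15
position: [0.6043, 0.1296, 0.0458]
tool_rot: [[0.487, 0.121, -0.865], [0.065, -0.993, -0.102], [-0.871, -0.006, -0.491]]
ft_force: [-3.4, -0.7, 0.3]
grip_width: -0.0001
jar 120 bbox mid [ 0.0587 -0.0015  0.1224] mean [ 0.058  -0.0026  0.122 ] size [0.041 0.041 0.004]
jar 33 bbox mid [-0.0311  0.002   0.1252] mean [-0.0317 -0.0022  0.1252] size [0.014 0.033 0.009]
jar 226 bbox mid [-0.0149 -0.0599  0.1251] mean [-0.0161 -0.068   0.1239] size [0.04  0.073 0.01 ]
tin 37 bbox mid [ 0.0565 -0.0141  0.0768] mean [ 0.0539 -0.0167  0.077 ] size [0.034 0.014 0.006]
tin 55 bbox mid [-0.0205 -0.0807  0.0767] mean [-0.0242 -0.0855  0.0767] size [0.036 0.026 0.006]
stop 36 bbox mid [ 0.0567 -0.0141  0.101 ] mean [ 0.0535 -0.0156  0.1018] size [0.032 0.016 0.008]
stop 47 bbox mid [-0.0191 -0.0804  0.101 ] mean [-0.0229 -0.0867  0.1013] size [0.034 0.028 0.008]
[-2.71264345 -0.37553416  0.70728084]
```

```bash
python3 -m crank '{"hand":[255,255,255,255,255],"translation":[[-0.003,0,0.006],[-0.012,-0.001,0.02],[-0.027,-0.001,0.049],[-0.046,-0.001,0.082],[-0.064,0,0.114]],"dr":[[0,0,0],[0,0,0],[0,0,0],[0,0,0],[0,0,0]]}';python3 - <<'E'
from h import *
for n in('side','scene'):
    im,d,c=grab(n);print(n);tops(cloud(d,c),d,(-.05,.09,-.12,.1))
go((-.09,-.075,.045),30)
E
```

```text
time_s: 6.7
position: [0.4744, 0.1125, 0.0515]
tool_rot: [[0.477, 0.124, -0.87], [0.07, -0.992, -0.103], [-0.876, -0.011, -0.482]]
ft_force: [-0.2, -1.0, 1.2]
grip_width: -0.0001
side
jar 118 bbox mid [ 0.0587 -0.0005  0.1224] mean [ 0.0578 -0.0017  0.1218] size [0.038 0.041 0.005]
jar 154 bbox mid [-0.0217 -0.071   0.1227] mean [-0.0215 -0.0711  0.1222] size [0.038 0.039 0.005]
tin 47 bbox mid [ 0.0561 -0.0099  0.0767] mean [ 0.052  -0.0143  0.0767] size [0.038 0.026 0.006]
tin 48 bbox mid [-0.0233 -0.0769  0.0768] mean [-0.0279 -0.081   0.0769] size [0.036 0.025 0.006]
stop 40 bbox mid [ 0.0559 -0.008   0.1012] mean [ 0.0498 -0.0124  0.1015] size [0.033 0.028 0.008]
stop 50 bbox mid [-0.0238 -0.0764  0.1009] mean [-0.0279 -0.0824  0.1011] size [0.033 0.028 0.008]
scene
jar 67 bbox mid [ 0.0595 -0.0027  0.1212] mean [ 0.0592 -0.0027  0.1209] size [0.037 0.037 0.002]
jar 97 bbox mid [-0.0191 -0.0641  0.1218] mean [-0.0207 -0.0655  0.1213] size [0.038 0.035 0.004]
tin 31 bbox mid [ 0.0591 -0.0171  0.0769] mean [ 0.0564 -0.0181  0.0768] size [0.03  0.011 0.006]
tin 54 bbox mid [-0.023  -0.0717  0.0768] mean [-0.0286 -0.0773  0.0771] size [0.035 0.029 0.006]
stop 48 bbox mid [ 0.0553 -0.0087  0.1011] mean [ 0.0506 -0.0133  0.1021] size [0.031 0.027 0.008]
stop 51 bbox mid [-0.0246 -0.0693  0.101 ] mean [-0.0294 -0.0745  0.1013] size [0.03  0.028 0.008]
at [-0.0991  0.0064  0.0521] -> [-0.09  -0.075  0.045] world [0.492 0.033 0.045] trans [ 0.01   0.081 -0.005] dr [-0.001  0.021  0.013]
```

```bash
python3 -m crank '{"hand":[255,255,255,255],"translation":[[0,0.03,0.0],[0.002,0.06,0],[0.004,0.08,0],[0.006,0.08,0]],"dr":[[0,0,0],[0,0,0],[0,0.015,0.01],[0,0.015,0.01]]}';python3 - <<'E'
from h import *
for n in('side','scene'):
    im,d,c=grab(n);print(n);tops(cloud(d,c),d,(-.05,.0,-.12,.1))
go((-.05,-.074,.043),30)
E
```

```text
time_s: 7.2
position: [0.491, 0.0311, 0.0461]
tool_rot: [[0.495, 0.115, -0.861], [0.058, -0.993, -0.099], [-0.867, -0.001, -0.499]]
ft_force: [0.1, 0.4, 0.5]
grip_width: 0.0
side
jar 145 bbox mid [-0.0196 -0.0684  0.1224] mean [-0.0202 -0.0689  0.1222] size [0.038 0.039 0.004]
tin 48 bbox mid [-0.0226 -0.0744  0.0767] mean [-0.0258 -0.0809  0.0766] size [0.035 0.029 0.006]
stop 50 bbox mid [-0.0209 -0.0767  0.1009] mean [-0.0262 -0.0808  0.1015] size [0.038 0.026 0.008]
scene
jar 96 bbox mid [-0.0223 -0.0667  0.1215] mean [-0.0212 -0.0676  0.121 ] size [0.039 0.038 0.003]
tin 52 bbox mid [-0.0251 -0.0737  0.0768] mean [-0.0304 -0.0782  0.077 ] size [0.033 0.032 0.006]
stop 48 bbox mid [-0.0252 -0.0732  0.101 ] mean [-0.03   -0.0791  0.1017] size [0.034 0.029 0.008]
at [-0.0914 -0.074   0.0458] -> [-0.05  -0.074  0.043] world [0.531 0.038 0.043] trans [ 0.023 -0.    -0.035] dr [-0.001  0.003  0.002]
```

```bash
python3 -m crank '{"hand":[255,255,255,255,255],"translation":[[0.006,0,-0.009],[0.012,0,-0.018],[0.017,0,-0.026],[0.022,0,-0.034],[0.025,0,-0.039]],"dr":[[0,0,0],[0,0,0],[0,0,0],[0,0,0],[0,0,0]]}';python3 -m crank '{"hand":[255,255,255,255,255],"translation":[[0.004,0,-0.006],[0.008,0,-0.012],[0.012,0,-0.019],[0.016,0,-0.026],[0.02,0,-0.033]],"dr":[[0,0,0],[0,0,0],[0,0,0],[0,0,0],[0,0,0]]}';python3 - <<'E'
from h import *
im,d,c=grab('side');tops(cloud(d,c),d,(-.05,.09,-.12,.1))
go((.033,-.074,.045),30)
E
```

```text
time_s: 7.8
position: [0.5364, 0.0403, 0.0438]
tool_rot: [[0.494, 0.12, -0.861], [0.062, -0.993, -0.103], [-0.867, -0.002, -0.498]]
ft_force: [-1.9, -0.7, -0.1]
grip_width: 0.0
time_s: 8.3
position: [0.5743, 0.045, 0.0428]
tool_rot: [[0.493, 0.12, -0.862], [0.062, -0.993, -0.103], [-0.868, -0.002, -0.497]]
ft_force: [-1.5, -0.9, 0.0]
grip_width: 0.0002
jar 123 bbox mid [ 0.0583 -0.0005  0.1224] mean [ 0.0577 -0.0021  0.1218] size [0.039 0.042 0.005]
jar 141 bbox mid [ 0.0185 -0.0647  0.122 ] mean [ 0.0186 -0.0671  0.1219] size [0.039 0.04  0.004]
tin 47 bbox mid [ 0.0158 -0.0724  0.0767] mean [ 0.0128 -0.0791  0.0768] size [0.035 0.029 0.006]
stop 35 bbox mid [ 0.0553 -0.0078  0.1011] mean [ 0.0521 -0.013   0.1024] size [0.033 0.029 0.007]
stop 46 bbox mid [ 0.0152 -0.0746  0.101 ] mean [ 0.0128 -0.0793  0.1014] size [0.034 0.024 0.008]
at [-0.0053 -0.0727  0.0431] -> [ 0.033 -0.074  0.045] world [0.614 0.048 0.045] trans [ 0.017  0.001 -0.034] dr [0.001 0.002 0.003]
```

Jar d is tracking straight at x=0.0185. I'll push it the last 39 mm.

```bash
python3 -m crank '{"hand":[255,255,255,255,255],"translation":[[0.004,0,-0.006],[0.007,0,-0.013],[0.011,0,-0.02],[0.014,0,-0.027],[0.017,0,-0.034]],"dr":[[0,0,0],[0,0,0],[0,0,0],[0,0,0],[0,0,0]]}';python3 - <<'E'
from h import *
im,d,c=grab('side');tops(cloud(d,c),d,(-.05,.09,-.12,.1));s=sensors.observe();print(s['ft_force'])
go((.033,-.074,.045),30)
E
```

```text
time_s: 8.85
position: [0.6119, 0.0491, 0.0449]
tool_rot: [[0.493, 0.12, -0.862], [0.061, -0.993, -0.103], [-0.868, -0.002, -0.497]]
ft_force: [-0.8, -0.9, -0.4]
grip_width: -0.0003
jar 114 bbox mid [ 0.0585 -0.0019  0.1223] mean [ 0.0573 -0.0022  0.122 ] size [0.038 0.041 0.005]
jar 135 bbox mid [ 0.0612 -0.0633  0.1233] mean [ 0.0603 -0.0656  0.1228] size [0.039 0.043 0.006]
jar 39 bbox mid [-0.029  -0.0992  0.1259] mean [-0.0317 -0.0976  0.1261] size [0.021 0.041 0.008]
tin 48 bbox mid [ 0.0558 -0.0714  0.0765] mean [ 0.0519 -0.0761  0.0766] size [0.035 0.029 0.006]
stop 37 bbox mid [ 0.0516 -0.0084  0.1011] mean [ 0.049  -0.013   0.1013] size [0.026 0.025 0.008]
stop 43 bbox mid [ 0.057  -0.073   0.1008] mean [ 0.0537 -0.0765  0.1006] size [0.032 0.023 0.007]
[-1.8696661   0.23644254 -0.50395656]
at [ 0.0323 -0.073   0.0452] -> [ 0.033 -0.074  0.045] world [0.614 0.048 0.045] trans [ 0.001  0.001 -0.   ] dr [0.001 0.002 0.003]
```

```bash
python3 -m crank '{"hand":[255,255,255],"translation":[[0.001,0,-0.001],[0.001,0,-0.002],[0.001,0,-0.002]],"dr":[[0,0,0],[0,0,0],[0,0,0]]}';python3 -m crank '{"hand":[255,255,255,255,255],"translation":[[-0.003,0,0.006],[-0.012,0,0.02],[-0.027,0,0.049],[-0.046,0,0.082],[-0.064,0,0.114]],"dr":[[0,0,0],[0,0,0],[0,0,0],[0,0,0],[0,0,0]]}';python3 - <<'E'
from h import *
im,d,c=grab('side');tops(cloud(d,c),d,(-.05,.09,-.22,.1))
im2,d,c=grab('scene');tops(cloud(d,c),d,(-.05,.09,-.22,.1))
a=cv2.resize(im[130:310,230:410],(400,400),interpolation=cv2.INTER_CUBIC);b=cv2.resize(im2[130:290,250:410],(400,400),interpolation=cv2.INTER_CUBIC)
cv2.imwrite('pics/s5.png',np.hstack([a,b]))
go((-.1,-.07,.25),0)
E
```

```text
time_s: 9.2
position: [0.6134, 0.0485, 0.0446]
tool_rot: [[0.492, 0.119, -0.862], [0.061, -0.993, -0.102], [-0.868, -0.003, -0.496]]
ft_force: [-3.9, -1.2, -1.5]
grip_width: -0.0001
time_s: 9.7
position: [0.4932, 0.0338, 0.0442]
tool_rot: [[0.495, 0.119, -0.861], [0.061, -0.993, -0.102], [-0.867, -0.002, -0.498]]
ft_force: [0.9, -0.4, 0.1]
grip_width: -0.0
jar 116 bbox mid [ 0.0589 -0.0005  0.1225] mean [ 0.0577 -0.0019  0.1219] size [0.038 0.042 0.005]
jar 130 bbox mid [ 0.0576 -0.0658  0.1225] mean [ 0.0565 -0.0659  0.122 ] size [0.038 0.042 0.005]
tin 31 bbox mid [ 0.0483 -0.0102  0.077 ] mean [ 0.0453 -0.0121  0.077 ] size [0.022 0.024 0.006]
tin 47 bbox mid [ 0.0537 -0.0738  0.0768] mean [ 0.05   -0.0775  0.0765] size [0.034 0.025 0.006]
tin 91 bbox mid [ 0.0601 -0.2054  0.0768] mean [ 0.0613 -0.2087  0.0771] size [0.059 0.017 0.006]
stop 37 bbox mid [ 0.0492 -0.0081  0.101 ] mean [ 0.0466 -0.0114  0.1015] size [0.022 0.028 0.008]
stop 44 bbox mid [ 0.0553 -0.0737  0.101 ] mean [ 0.0512 -0.0775  0.1008] size [0.034 0.025 0.008]
stop 96 bbox mid [ 0.0527 -0.2042  0.0997] mean [ 0
[... 267 characters left out ...]
  -0.0083  0.0766] mean [ 0.049  -0.013   0.0765] size [0.031 0.028 0.006]
tin 49 bbox mid [ 0.0528 -0.0721  0.0767] mean [ 0.0476 -0.077   0.0767] size [0.033 0.029 0.006]
tin 74 bbox mid [ 0.0607 -0.2056  0.0766] mean [ 0.0581 -0.2092  0.0767] size [0.058 0.015 0.006]
stop 46 bbox mid [ 0.0537 -0.008   0.101 ] mean [ 0.0497 -0.0123  0.1021] size [0.03  0.027 0.007]
stop 50 bbox mid [ 0.0516 -0.0722  0.101 ] mean [ 0.0469 -0.0762  0.1013] size [0.03  0.029 0.008]
stop 59 bbox mid [ 0.0556 -0.2052  0.0987] mean [ 0.0536 -0.2049  0.0985] size [0.045 0.013 0.003]
at [-0.0894 -0.0735  0.0439] -> [-0.1  -0.07  0.25] world [0.481 0.036 0.25 ] trans [-0.184 -0.004 -0.093] dr [ 0.    -0.52   0.004]
```

View pics/s5.png

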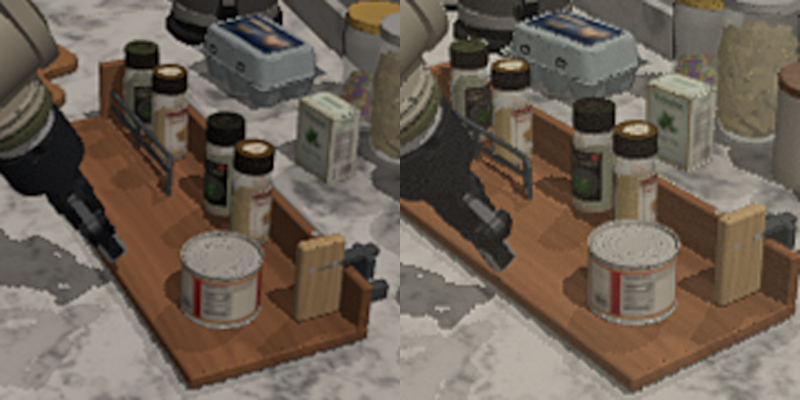

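```bash
python3 -m crank '{"hand":[255,255,255,255,255],"translation":[[-0.036,0,-0.018],[-0.073,0,-0.037],[-0.11,0,-0.055],[-0.147,0.03,-0.074],[-0.184,0.06,-0.093]],"dr":[[0,-0.1,0],[0,-0.2,0],[0,-0.32,0],[0,-0.42,0],[0,-0.52,0]]}';python3 - <<'E'
from h import *
go((.053,-.25,.24),0)
E
```

```text
time_s: 10.3
position: [0.4978, 0.0213, 0.1658]
tool_rot: [[0.184, 0.145, -0.972], [0.062, -0.989, -0.136], [-0.981, -0.035, -0.191]]
ft_force: [0.6, 0.0, -1.7]
grip_width: 0.0002
at [-0.0853 -0.0869  0.1658] -> [ 0.053 -0.25   0.24 ] world [ 0.654 -0.124  0.24 ] trans [-0.053  0.164 -0.147] dr [ 0.024 -0.191  0.038]
```

```bash
python3 -m crank '{"hand":[255,255,255,255],"translation":[[0,0,0],[0,0,0],[0,0,0],[0,0,0]],"dr":[[0,0,0],[0,0,0],[0,0,0],[0,0,0]]}';python3 - <<'E'
from h import *
go((.053,-.25,.24),0)
E
```

```text
time_s: 10.7
position: [0.4972, 0.0226, 0.1624]
tool_rot: [[0.185, 0.148, -0.972], [0.068, -0.988, -0.138], [-0.98, -0.04, -0.192]]
ft_force: [-0.6, -0.4, -0.2]
grip_width: 0.0
at [-0.0857 -0.0855  0.1624] -> [ 0.053 -0.25   0.24 ] world [ 0.654 -0.124  0.24 ] trans [-0.057  0.165 -0.147] dr [ 0.027 -0.193  0.043]
```

```bash
python3 -m crank '{"hand":[255,255,255,255,255],"translation":[[-0.036,0.01,-0.01],[-0.057,0.04,-0.03],[-0.057,0.08,-0.065],[-0.057,0.12,-0.1],[-0.057,0.15,-0.13]],"dr":[[0.01,-0.08,0.01],[0.015,-0.15,0.02],[0.027,-0.193,0.043],[0.027,-0.193,0.043],[0.027,-0.193,0.043]]}';python3 - <<'E'
from h import *
go((.053,-.25,.22),0)
E
```

```text
time_s: 11.2
position: [0.6369, -0.1129, 0.2377]
tool_rot: [[0.001, 0.118, -0.993], [0.0, -0.993, -0.118], [-1.0, -0.0, -0.001]]
ft_force: [1.0, -0.0, -0.3]
grip_width: 0.0001
at [ 0.0371 -0.2365  0.2377] -> [ 0.053 -0.25   0.22 ] world [ 0.654 -0.124  0.22 ] trans [ 0.018  0.013 -0.016] dr [ 0.    -0.001  0.   ]
```

```bash
python3 -m crank '{"hand":[255,255,255,255,255],"translation":[[0.02,0.014,-0.016],[0.06,0.014,-0.016],[0.1,0.014,-0.016],[0.14,0.014,-0.016],[0.16,0.014,-0.016]],"dr":[[0,0,0],[0,0,0],[0,0,0],[0,0,0],[0,0,0]]}';python3 - <<'E'
from h import *
go((.053,-.23,.078),0)
im,d,c=grab('side');im2,d2,c2=grab('scene')
tops(cloud(d,c),d,(-.05,.09,-.24,.1))
a=cv2.resize(im[130:310,230:410],(400,400),interpolation=cv2.INTER_CUBIC);b=cv2.resize(im2[130:290,280:440],(400,400),interpolation=cv2.INTER_CUBIC)
cv2.imwrite('pics/s6.png',np.hstack([a,b]))
E
```

```text
time_s: 11.7
position: [0.6516, -0.123, 0.0736]
tool_rot: [[-0.005, 0.117, -0.993], [0.002, -0.993, -0.117], [-1.0, -0.003, 0.004]]
ft_force: [0.5, -0.4, 0.6]
grip_width: -0.0001
at [ 0.0505 -0.2483  0.0736] -> [ 0.053 -0.23   0.078] world [ 0.652 -0.105  0.078] trans [-0.004 -0.018 -0.002] dr [-0.     0.004  0.003]
jar 111 bbox mid [ 0.0586 -0.001   0.122 ] mean [ 0.0583 -0.0018  0.1218] size [0.038 0.039 0.004]
jar 134 bbox mid [ 0.0558 -0.0659  0.1221] mean [ 0.0556 -0.0664  0.1219] size [0.039 0.039 0.004]
jar 36 bbox mid [ 0.0383 -0.2246  0.1251] mean [ 0.0377 -0.2255  0.1252] size [0.007 0.03  0.009]
tin 33 bbox mid [ 0.0469 -0.008   0.0767] mean [ 0.0448 -0.0129  0.0766] size [0.019 0.027 0.006]
tin 47 bbox mid [ 0.0545 -0.0706  0.0767] mean [ 0.0483 -0.0771  0.0769] size [0.037 0.033 0.006]
tin 44 bbox mid [ 0.0435 -0.2077  0.0767] mean [ 0.0423 -0.2089  0.0765] size [0.028 0.01  0.006]
stop 30 bbox mid [ 0.0478 -0.007   0.101 ] mean [ 0.046  -0.0111  0.1009] size [0.019 0.026 0.008]
stop 50 bbox mid [ 0.0525 -0.0709  0.1009] mean [ 0.049  -0.0777  0.101 ] size [0.033 0.03  0.008]
stop 55 bbox mid [ 0.0436 -0.204   0.0993] mean [ 0.0419 -0.2051  0.0993] size [0.026 0.014 0.005]
```

View pics/s6.png

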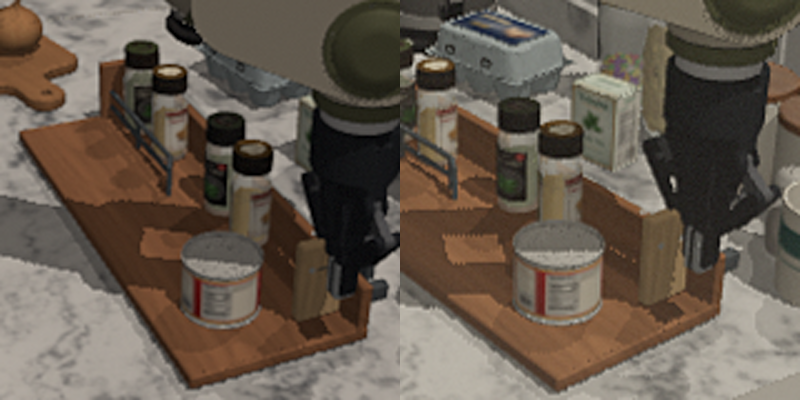

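The fingers are closed just right of the stop, at (695,245) in the right half, and the knuckles are well above the jar tops. I'll push the stop left.

```bash
python3 -m crank '{"hand":[255,255,255,255,255],"translation":[[-0.005,-0.01,-0.002],[-0.005,-0.02,-0.002],[-0.005,-0.035,-0.002],[-0.005,-0.05,-0.002],[-0.005,-0.065,-0.002]],"dr":[[0,0,0],[0,0,0],[0,0,0],[0,0,0],[0,0,0]]}';python3 -m crank '{"hand":[255,255,255,255,255],"translation":[[0,-0.015,0],[0,-0.028,0],[0,-0.038,0],[0,-0.048,0],[0,-0.058,0]],"dr":[[0,0,0],[0,0,0],[0,0,0],[0,0,0],[0,0,0]]}';python3 - <<'E'
from h import *
go((.053,.04,.08),0)
im2,d2,c2=grab('side');tops(cloud(d2,c2),d2,(-.05,.09,-.24,.23))
E
```

```text
time_s: 12.3
position: [0.6479, -0.0575, 0.0844]
tool_rot: [[0.003, 0.118, -0.993], [-0.001, -0.993, -0.118], [-1.0, 0.001, -0.003]]
ft_force: [0.8, -2.3, 1.4]
grip_width: -0.0
time_s: 12.8
position: [0.6409, -0.0008, 0.0835]
tool_rot: [[0.001, 0.117, -0.993], [-0.0, -0.993, -0.117], [-1.0, 0.0, -0.001]]
ft_force: [0.8, -2.3, 1.3]
grip_width: -0.0001
at [ 0.0543 -0.1256  0.0835] -> [0.053 0.04  0.08 ] world [0.62  0.164 0.08 ] trans [ 0.003 -0.166  0.001] dr [-0.    -0.001 -0.   ]
jar 82 bbox mid [0.05   0.1987 0.1225] mean [0.0491 0.1985 0.1219] size [0.039 0.042 0.005]
jar 89 bbox mid [0.0514 0.128  0.1222] mean [0.0513 0.1264 0.1218] size [0.04  0.042 0.004]
jar 115 bbox mid [ 0.0581 -0.0011  0.1224] mean [ 0.0573 -0.0021  0.122 ] size [0.039 0.041 0.005]
jar 57 bbox mid [ 0.0464 -0.0644  0.1222] mean [ 0.0463 -0.0628  0.1219] size [0.023 0.037 0.004]
jar 33 bbox mid [ 0.0422 -0.1327  0.1253] mean [ 0.0413 -0.1292  0.1259] size [0.007 0.046 0.009]
tin 29 bbox mid [0.0409 0.1943 0.077 ] mean [0.0394 0.1872 0.077 ] size [0.024 0.037 0.006]
tin 31 bbox mid [0.0503 0.1186 0.0767] mean [0.0473 0.1141 0.0768] size [0.034 0.026 0.006]
tin 28 bbox mid [ 0.0471 -0.0097  0.0768] mean [ 0.0449 -0.0116  0.0768] size [0.018 0.024 0.006]
tin 26 bbox mid [ 0.0402 -0.1074  0.0769] mean [ 0.0391 -0.1098  0.0762] size [0.02  0.012 0.006]
stop 30 bbox mid [0.0412 0.1874 0.101 ] mean [0.0401 0.1862 0.1013] size [0.025 0.019 0.008]
stop 42 bbox mid [0.0503 0.1171 0.101 ] mean [0.048  0.1128 0.1012] size [0.035 0.024 0.008]
stop 33 bbox mid [ 0.0497 -0.0063  0.101 ] mean [ 0.0477 -0.0125  0.1015] size [0.024 0.032 0.007]
stop 35 bbox mid [ 0.0467 -0.0712  0.101 ] mean [ 0.0448 -0.0762  0.1011] size [0.022 0.025 0.008]
stop 66 bbox mid [ 0.0453 -0.1195  0.101 ] mean [ 0.0445 -0.1216  0.1004] size [0.026 0.042 0.008]
```

```bash
python3 -m crank '{"hand":[255,255,255,255,255],"translation":[[0.001,-0.008,0],[0.002,-0.016,0],[0.002,-0.024,0],[0.002,-0.032,0],[0.002,-0.04,0]],"dr":[[0,0,0],[0,0,0],[0,0,0],[0,0,0],[0,0,0]]}';python3 -m crank '{"hand":[255,255,255,255,255],"translation":[[0,-0.008,0],[0,-0.016,0],[0,-0.024,0],[0,-0.032,0],[0,-0.04,0]],"dr":[[0,0,0],[0,0,0],[0,0,0],[0,0,0],[0,0,0]]}';python3 - <<'E'
from h import *
go((.053,.04,.08),0)
im,d2,c2=grab('side');tops(cloud(d2,c2),d2,(-.05,.09,-.24,.23))
im2,_,_=grab('scene')
a=cv2.resize(im[130:310,230:410],(400,400),interpolation=cv2.INTER_CUBIC);b=cv2.resize(im2[130:290,240:400],(400,400),interpolation=cv2.INTER_CUBIC)
cv2.imwrite('pics/s7.png',np.hstack([a,b]))
E
```

```text
time_s: 13.35
position: [0.6363, 0.0388, 0.0814]
tool_rot: [[0.001, 0.117, -0.993], [-0.0, -0.993, -0.117], [-1.0, 0.001, -0.001]]
ft_force: [2.0, -2.9, -0.4]
grip_width: 0.0002
time_s: 13.85
position: [0.6316, 0.0787, 0.0815]
tool_rot: [[0.001, 0.117, -0.993], [-0.0, -0.993, -0.117], [-1.0, 0.0, -0.001]]
ft_force: [1.4, -3.5, -1.4]
grip_width: -0.0001
at [ 0.0543 -0.0456  0.0815] -> [0.053 0.04  0.08 ] world [0.62  0.164 0.08 ] trans [ 0.001 -0.086  0.001] dr [-0.    -0.001 -0.   ]
jar 82 bbox mid [0.0486 0.1985 0.1223] mean [0.0487 0.1979 0.1218] size [0.036 0.044 0.005]
jar 90 bbox mid [0.0511 0.1261 0.1225] mean [0.052  0.126  0.1217] size [0.036 0.044 0.005]
jar 132 bbox mid [ 0.0505 -0.007   0.1249] mean [0.0466 0.0085 0.123 ] size [0.031 0.139 0.01 ]
tin 30 bbox mid [0.0418 0.1932 0.0767] mean [0.0388 0.1875 0.077 ] size [0.024 0.03  0.006]
tin 35 bbox mid [0.0497 0.1169 0.0769] mean [0.0461 0.1135 0.0772] size [0.036 0.024 0.006]
tin 29 bbox mid [-0.0135 -0.1811  0.0748] mean [-0.0138 -0.1866  0.0744] size [0.053 0.024 0.003]
stop 32 bbox mid [0.0494 0.1888 0.101 ] mean [0.0444 0.1866 0.1016] size [0.039 0.021 0.008]
stop 38 bbox mid [0.0503 0.1208 0.101 ] mean [0.0471 0.1146 0.1009] size [0.036 0.028 0.007]
stop 88 bbox mid [ 0.0449 -0.0275  0.1009] mean [ 0.0438 -0.0319  0.1006] size [0.027 0.065 0.008]
```

View pics/s7.png

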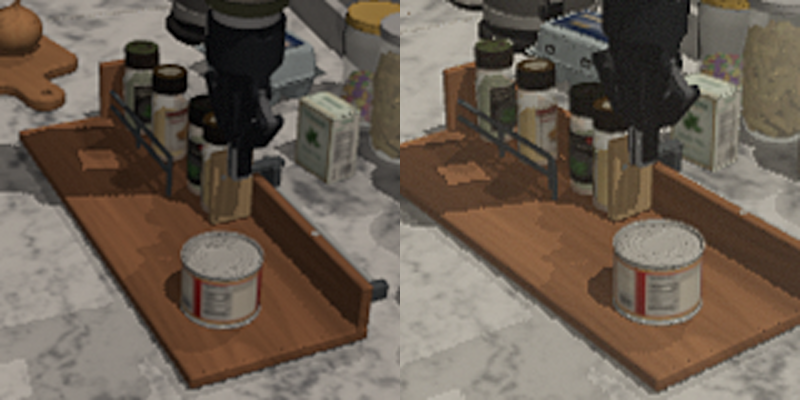

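The stop is pushing both jars upright along the fence towards the mouth, and the tin is unmoved. Continuing.

```bash
python3 -m crank '{"hand":[255,255,255,255,255],"translation":[[0,-0.008,0],[0,-0.016,0],[0,-0.024,0],[0,-0.032,0],[0,-0.04,0]],"dr":[[0,0,0],[0,0,0],[0,0,0],[0,0,0],[0,0,0]]}';python3 -m crank '{"hand":[255,255,255,255,255],"translation":[[0,-0.006,0],[0,-0.012,0],[0,-0.018,0],[0,-0.024,0],[0,-0.03,0]],"dr":[[0,0,0],[0,0,0],[0,0,0],[0,0,0],[0,0,0]]}';python3 - <<'E'
from h import *
go((.053,.04,.08),0)
im,d2,c2=grab('side');tops(cloud(d2,c2),d2,(-.05,.09,-.24,.23))
im2,d2,c2=grab('scene');tops(cloud(d2,c2),d2,(-.05,.09,-.24,.23))
a=cv2.resize(im[130:310,230:410],(400,400),interpolation=cv2.INTER_CUBIC);b=cv2.resize(im2[130:290,220:380],(400,400),interpolation=cv2.INTER_CUBIC)
cv2.imwrite('pics/s8.png',np.hstack([a,b]))
E
```

```text
time_s: 14.45
position: [0.6268, 0.1184, 0.0816]
tool_rot: [[0.001, 0.118, -0.993], [-0.0, -0.993, -0.118], [-1.0, 0.0, -0.001]]
ft_force: [0.1, -3.4, -0.5]
grip_width: 0.0002
time_s: 14.95
position: [0.6234, 0.1479, 0.0816]
tool_rot: [[0.002, 0.117, -0.993], [-0.0, -0.993, -0.117], [-1.0, 0.0, -0.002]]
ft_force: [-1.0, -3.8, 1.7]
grip_width: 0.0002
at [0.0543 0.0241 0.0816] -> [0.053 0.04  0.08 ] world [0.62  0.164 0.08 ] trans [ 0.002 -0.016  0.001] dr [-0.    -0.002 -0.   ]
jar 276 bbox mid [0.0501 0.1066 0.125 ] mean [0.0486 0.1342 0.1223] size [0.041 0.226 0.01 ]
stop 34 bbox mid [0.0382 0.1253 0.101 ] mean [0.0398 0.1274 0.101 ] size [0.014 0.054 0.008]
stop 86 bbox mid [0.0459 0.0422 0.101 ] mean [0.0435 0.039  0.1006] size [0.027 0.067 0.008]
jar 44 bbox mid [0.0479 0.1979 0.1214] mean [0.048  0.1961 0.1209] size [0.037 0.035 0.003]
jar 148 bbox mid [0.0534 0.0808 0.1249] mean [0.0491 0.0812 0.1229] size [0.04  0.182 0.01 ]
tin 71 bbox mid [0.0405 0.149  0.0767] mean [0.0398 0.1479 0.0769] size [0.022 0.11  0.006]
tin 35 bbox mid [0.0403 0.059  0.0768] mean [0.0385 0.0504 0.0766] size [0.019 0.048 0.006]
stop 26 bbox mid [0.0385 0.1937 0.1011] mean [0.0374 0.1906 0.1013] size [0.017 0.025 0.008]
stop 131 bbox mid [0.0463 0.0852 0.101 ] mean [0.0437 0.0702 0.1008] size [0.029 0.154 0.008]
```

View pics/s8.png

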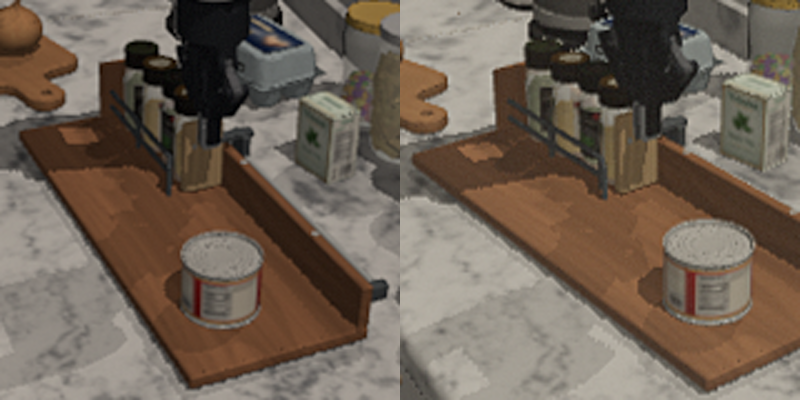

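All four jars are in line and the stop is entering the channel. I'll close the last part slowly and watch the force.

```bash
python3 -m crank '{"hand":[255,255,255,255],"translation":[[0,-0.003,0],[0,-0.006,0],[0,-0.009,0],[0,-0.012,0]],"dr":[[0,0,0],[0,0,0],[0,0,0],[0,0,0]]}';python3 -m crank '{"hand":[255,255],"translation":[[0,-0.002,0],[0,-0.004,0]],"dr":[[0,0,0],[0,0,0]]}';python3 -m crank '{"hand":[255,255],"translation":[[0,-0.002,0],[0,-0.002,0]],"dr":[[0,0,0],[0,0,0]]}';python3 -c "
from h import *
go((.053,.04,.08),0)"
```

```text
time_s: 15.45
position: [0.6221, 0.1595, 0.0815]
tool_rot: [[0.002, 0.117, -0.993], [-0.0, -0.993, -0.117], [-1.0, 0.001, -0.002]]
ft_force: [0.2, -4.3, 0.9]
grip_width: -0.0003
time_s: 15.65
position: [0.6216, 0.1635, 0.0815]
tool_rot: [[0.002, 0.117, -0.993], [-0.0, -0.993, -0.117], [-1.0, 0.0, -0.002]]
ft_force: [0.6, -4.2, -0.5]
grip_width: 0.0
time_s: 15.85
position: [0.6213, 0.1658, 0.0815]
tool_rot: [[0.002, 0.118, -0.993], [0.0, -0.993, -0.118], [-1.0, 0.0, -0.002]]
ft_force: [0.9, -1.7, -0.4]
grip_width: -0.0001
at [0.0544 0.0421 0.0815] -> [0.053 0.04  0.08 ] world [0.62  0.164 0.08 ] trans [0.002 0.002 0.001] dr [ 0.    -0.002 -0.   ]
```

```bash
for i in 1; do python3 -m crank '{"hand":[255,255],"translation":[[0,-0.001,0],[0,-0.002,0]],"dr":[[0,0,0],[0,0,0]]}'|grep -E 'pos|force'; python3 -m crank '{"hand":[255,255],"translation":[[0,-0.001,0],[0,-0.002,0]],"dr":[[0,0,0],[0,0,0]]}'|grep -E 'pos|force';done
python3 - <<'E'
from h import *
for n in('side','scene'):
  im,d2,c2=grab(n)
  S=w2s(cloud(d2,c2));
  q=(d2>0)&(S[...,2]>.112)&(S[...,2]<.1235)&(abs(S[...,0]-.048)<.03)&(S[...,1]>.0)&(S[...,1]<.24)
  print(n,np.histogram(S[q][:,1],np.arange(.0,.245,.01)))
E
```

```text
position: [0.6212, 0.1673, 0.0815]
ft_force: [1.5, -4.5, -0.1]
position: [0.6209, 0.1694, 0.0815]
ft_force: [1.7, -4.3, 0.6]
side (array([ 0,  0,  0, 19,  5,  5,  0, 11, 23, 15,  8,  9, 26, 19, 11, 24, 36,
       24, 22, 16, 40, 23, 17,  9]), array([0.  , 0.01, 0.02, 0.03, 0.04, 0.05, 0.06, 0.07, 0.08, 0.09, 0.1 ,
       0.11, 0.12, 0.13, 0.14, 0.15, 0.16, 0.17, 0.18, 0.19, 0.2 , 0.21,
       0.22, 0.23, 0.24]))
scene (array([ 0,  0,  2, 20, 10,  6,  0, 20, 18, 16, 13, 17, 23, 27, 17, 21, 29,
       32, 15, 22, 26, 33, 13,  3]), array([0.  , 0.01, 0.02, 0.03, 0.04, 0.05, 0.06, 0.07, 0.08, 0.09, 0.1 ,
       0.11, 0.12, 0.13, 0.14, 0.15, 0.16, 0.17, 0.18, 0.19, 0.2 , 0.21,
       0.22, 0.23, 0.24]))
```

```bash
python3 -m crank '{"hand":[255,255],"translation":[[0,-0.001,0],[0,-0.002,0]],"dr":[[0,0,0],[0,0,0]]}'|grep -E 'pos|force'; python3 -m crank '{"hand":[255,255],"translation":[[0,-0.001,0],[0,-0.001,0]],"dr":[[0,0,0],[0,0,0]]}'|grep -E 'pos|force'
```

```text
position: [0.6207, 0.1714, 0.0815]
ft_force: [2.7, -4.0, -0.7]
position: [0.6205, 0.1725, 0.0815]
ft_force: [2.6, -3.0, -0.2]
```

Run:
```python
from h import *
im,d2,c2=grab('side');tops(cloud(d2,c2),d2,(-.05,.09,-.24,.26))
im2,d2,c2=grab('scene');print();tops(cloud(d2,c2),d2,(-.05,.09,-.24,.26))
a=cv2.resize(im[130:230,230:330],(400,400),interpolation=cv2.INTER_CUBIC);b=cv2.resize(im2[130:230,230:330],(400,400),interpolation=cv2.INTER_CUBIC)
cv2.imwrite('pics/s9.png',np.hstack([a,b]))
```

```text
jar 268 bbox mid [0.0503 0.1291 0.125 ] mean [0.0483 0.1572 0.1224] size [0.042 0.217 0.01 ]
tin 59 bbox mid [0.0298 0.2021 0.0768] mean [0.0318 0.2059 0.0767] size [0.031 0.089 0.006]
stop 77 bbox mid [0.0453 0.067  0.101 ] mean [0.0428 0.0619 0.1006] size [0.029 0.068 0.008]

jar 76 bbox mid [0.0499 0.1981 0.1214] mean [0.0506 0.1968 0.1209] size [0.036 0.073 0.003]
jar 120 bbox mid [0.0563 0.0846 0.1249] mean [0.0491 0.0828 0.1233] size [0.038 0.14  0.01 ]
tin 66 bbox mid [0.0301 0.202  0.0767] mean [0.0338 0.2038 0.0768] size [0.035 0.092 0.006]
stop 26 bbox mid [0.0375 0.2125 0.101 ] mean [0.0363 0.2091 0.1013] size [0.018 0.028 0.008]
stop 41 bbox mid [0.0424 0.1514 0.1007] mean [0.0415 0.1516 0.1015] size [0.016 0.056 0.007]
stop 76 bbox mid [0.0459 0.0697 0.101 ] mean [0.0447 0.0643 0.1009] size [0.024 0.075 0.008]
```

View pics/s9.png

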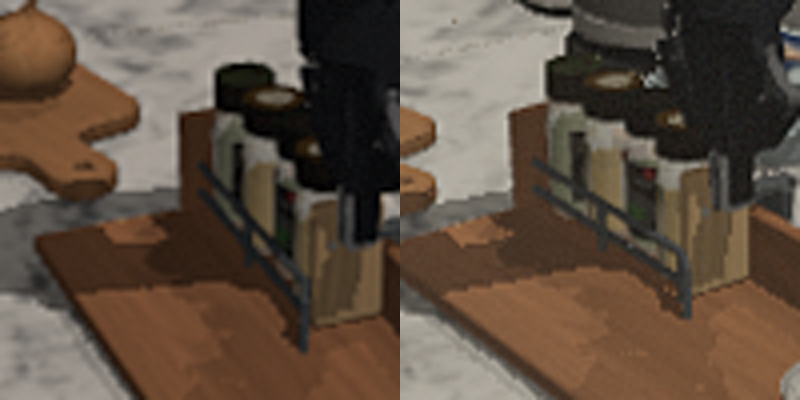

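```bash
python3 -m crank '{"hand":[255,255],"translation":[[0,-0.001,0],[0,-0.0015,0]],"dr":[[0,0,0],[0,0,0]]}'|grep -E 'pos|force'; python3 -m crank '{"hand":[255,255],"translation":[[0,-0.001,0],[0,-0.0015,0]],"dr":[[0,0,0],[0,0,0]]}'|grep -E 'pos|force'
```

```text
position: [0.6205, 0.1728, 0.0815]
ft_force: [3.0, -9.1, 0.5]
position: [0.6205, 0.173, 0.0816]
ft_force: [2.0, -16.6, -0.0]
```

The force jumped to about 17 N with almost no travel, so the row is closed. Backing off gently, then up and clear.

```bash
python3 -m crank '{"hand":[255,255,255,255,255],"translation":[[0,0.001,0],[0,0.002,0],[0,0.005,0],[0,0.012,0],[0,0.025,0]],"dr":[[0,0,0],[0,0,0],[0,0,0],[0,0,0],[0,0,0]]}';python3 -m crank '{"hand":[255,255,255,255,255],"translation":[[-0.02,0.01,0],[-0.05,0.04,0],[-0.09,0.08,0],[-0.13,0.12,0],[-0.14,0.16,0.02]],"dr":[[0,0,0],[0,0,0],[0,0,0],[0,0,0],[0,0,0]]}';python3 -m crank '{"hand":[255,255,255,255,255],"translation":[[0,0.03,0.03],[0,0.06,0.06],[0,0.09,0.09],[0,0.12,0.12],[0,0.15,0.15]],"dr":[[0,0,0],[0,0,0],[0,0,0],[0,0,0],[0,0,0]]}';python3 - <<'E'
from h import *
im,d,c=grab('side');tops(cloud(d,c),d,(-.1,.09,-.25,.26))
S=w2s(cloud(d,c))
for u,v in((329,243),):print('tin top',S[v,u])
im2,d2,c2=grab('scene');print();tops(cloud(d2,c2),d2,(-.1,.09,-.24,.26))
a=cv2.resize(im[130:230,230:330],(400,400),interpolation=cv2.INTER_CUBIC);b=cv2.resize(im2[130:260,240:370],(400,400),interpolation=cv2.INTER_CUBIC)
cv2.imwrite('pics/s10.png',np.hstack([a,b]))
for P,dd,n in((cloud(d,c),d,'side'),(cloud(d2,c2),d2,'scene')):
    T=w2s(P);m=(dd>0)&(abs(T[...,2]-.0755)<.004)&(T[...,1]<-.1)&(T[...,0]<.03)&(T[...,0]>-.09);q=T[m];print(n,'tin',((q.min(0)+q.max(0))/2).round(4),np.ptp(q,axis=0).round(3))
E
```

```text
time_s: 17.75
position: [0.6228, 0.1508, 0.0814]
tool_rot: [[0.001, 0.119, -0.993], [0.0, -0.993, -0.119], [-1.0, -0.0, -0.001]]
ft_force: [-0.0, -0.0, -0.3]
grip_width: -0.0002
time_s: 18.25
position: [0.6247, -0.0064, 0.2224]
tool_rot: [[0.007, 0.119, -0.993], [-0.001, -0.993, -0.119], [-1.0, 0.001, -0.007]]
ft_force: [0.5, -0.0, -0.1]
grip_width: -0.0
time_s: 18.75
position: [0.4905, -0.1729, 0.2192]
tool_rot: [[0.002, 0.117, -0.993], [0.0, -0.993, -0.117], [-1.0, 0.0, -0.002]]
ft_force: [0.2, 0.0, -0.7]
grip_width: -0.0001
jar 27 bbox mid [0.0397 0.2176 0.122 ] mean [0.0385 0.2195 0.1219] size [0.017 0.04  0.004]
tin 38 bbox mid [0.0264 0.2229 0.0768] mean [0.0279 0.2259 0.0768] size [0.026 0.044 0.006]
tin 33 bbox mid [-0.0039 -0.1637  0.0752] mean [ 0.0025 -0.1694  0.0747] size [0.042 0.057 0.003]
tin top [-0.01447022 -0.14323455  0.06902558]

jar 82 bbox mid [0.0506 0.1949 0.1215] mean [0.0513 0.1955 0.1209] size [0.037 0.073 0.003]
jar 95 bbox mid [0.0572 0.1224 0.1213] mean [0.0574 0.116  0.1208] size [0.04  0.093 0.003]
tin 40 bbox mid [0.0286 0.2212 0.0767] mean [0.0315 0.2236 0.0771] size [0.029 0.047 0.006]
tin 43 bbox mid [0.04   0.1505 0.0768] mean [0.0405 0.1501 0.0768] size [0.015 0.064 0.006]
tin 72 bbox mid [0.0597 0.0806 0.0766] mean [0.0547 0.0701 0.0767] size [0.058 0.043 0.006]
stop 39 bbox mid [0.0417 0.1512 0.101 ] mean [0.0422 0.1507 0.1017] size [0.015 0.054 0.008]
stop 75 bbox mid [0.0552 0.0812 0.101 ] mean [0.0509 0.076  0.1   ] size [0.042 0.044 0.008]
side tin [-0.02   -0.1544  0.074 ] [0.074 0.076 0.005]
scene tin [-0.019  -0.156   0.0734] [0.076 0.076 0.004]
```

View pics/s10.png

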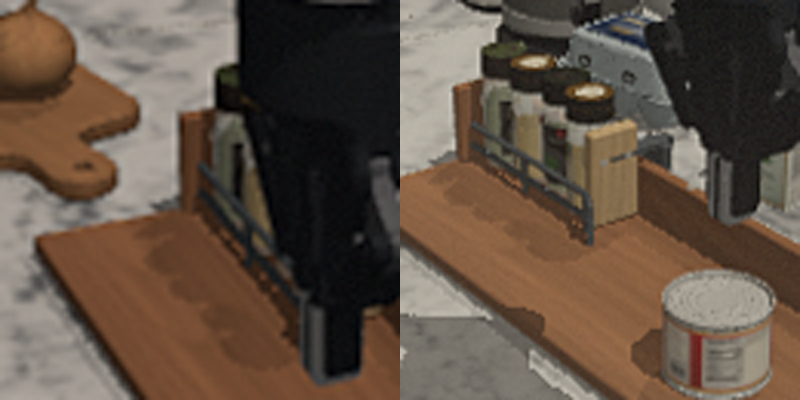

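The scene half shows all four jars upright in line behind the rail, with the stop against the last one and the tin in place. I'll clear the side view for one numeric check of the spacing.

```bash
python3 -m crank '{"hand":[255,255,255,255,255],"translation":[[0,0.03,0.03],[0,0.06,0.06],[0,0.09,0.09],[0,0.12,0.12],[0,0.15,0.15]],"dr":[[0,0,0],[0,0,0],[0,0,0],[0,0,0],[0,0,0]]}'|grep pos;python3 - <<'E'
from h import *
for n in('side','scene'):
    im,d,c=grab(n);S=w2s(cloud(d,c))
    ok=(d>0)&(S[...,0]>.02)&(S[...,0]<.09)
    t=ok&(S[...,2]>.1195)&(S[...,2]<.126)&(S[...,1]>.05)&(S[...,1]<.25)
    q=S[t][:,:2].astype(np.float32)
    crit=(3,50,1e-5);k0=np.array([0]);lab=np.clip(((q[:,1]-.069)/.041).astype(int),0,3).astype(np.int32).reshape(-1,1)
    _,l,ce=cv2.kmeans(q,4,lab,crit,1,cv2.KMEANS_USE_INITIAL_LABELS)
    print(n,'jar tops',ce.round(4).tolist(),'range',q.min(0),q.max(0))
    s=ok&(abs(S[...,2]-.1)<.004)&(S[...,1]>.0)&(S[...,1]<.085);p=S[s];print('stop',p.min(0).round(4),p.max(0).round(4))
    u=S[ok&(S[...,2]>.082)&(S[...,2]<.092)&(S[...,1]>.228)&(S[...,1]<.26)];print('panel top y',u[:,1].min() if len(u) else None)
E
```

```text
position: [0.3597, -0.3389, 0.2191]
side jar tops [[0.05290000140666962, 0.094200000166893], [0.05779999867081642, 0.13490000367164612], [0.051899999380111694, 0.17470000684261322], [0.049400001764297485, 0.21539999544620514]] range [0.03246126 0.07344285] [0.07730188 0.23669744]
stop [0.0314 0.0597 0.096 ] [0.0745 0.084  0.1039]
panel top y None
scene jar tops [[0.045499999076128006, 0.09920000284910202], [0.05909999832510948, 0.13699999451637268], [0.05339999869465828, 0.17430000007152557], [0.0494999997317791, 0.21400000154972076]] range [0.03095564 0.0835503 ] [0.07930575 0.23622023]
stop [0.0336 0.0709 0.096 ] [0.0425 0.0837 0.1039]
panel top y 0.22972124482074016
```

```bash
python3 -c "
from rig import env
print(env.close_job())"
```

```text
the job is handed in; nothing more can be done
None
```

The spice shelf is tidied and the job is handed in. The two loose jars went back against the fence first. The end stop then slid left until all four jars were packed against the end panel. It finished at about 19 s of the 58 s allowed.

**Mishap:** while I pushed the first jar, a gripper link touched the second one and tilted it about 7°. I backed off and it settled upright in about the same place. I finished both pushes with the fingers shut and slightly to one side.

**Last checks:**
- **Jars:** all four stand upright behind the rail. The side camera puts their centres 40.7, 39.8 and 40.7 mm apart, for 41 mm jars. The leftmost jar is at the end panel to within about 3 mm.
- **Stop:** the push force rose from about 4 N to 17 N with almost no travel, so the row was closed tight. It stayed put when the fingers backed off.
- **Tin:** it did not move, to within about 2 mm, and the robot was touching nothing at hand-in.
- **Weaker check:** the scene camera gave less even spacing, 37 to 40 mm. It saw few points on each jar top, and its view of the stop was partial. I relied on the side camera and the push force instead.

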